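Close up the bead chest and the bead box

TASK

Closing up at the jewellery table: push both open drawers of the small bead chest fully home and push the standing lid of the bead box over until it lies flat shut. Use only the fingertips or the outside of the fingers: grip and lift nothing, do not pull the drawers further out, and keep the little cord spools in the drawers standing. Leave everything else on the table where it is, and finish clear of everything.

Things in the scene. Friction and masses are not known exactly. Their poses are not given: they have to be found in the camera images.
- chest: Fixed bead chest of light wood, 180 deep (x) x 260 wide (y) x 90 mm high; origin at the centre of its underside on the table. Its -x side is the front with two white drawers side by side (+y: left, -y: right); both stand open to begin with. Shut, the outer face of the drawer fronts lies 90 mm to -x of the origin.
- drawer_left (a joint): How far the left drawer (chest's +y side, centre line 63 mm from the chest's middle) is out, m: 0 = fully home against a stop, greater = further out to the chest's -x, at most 0.12; starts 0.055 to 0.10. It slides along the chest's x axis with about 1 N of friction and stays where it is left. The front panel is 125 wide, 12 thick, from 5 to 85 mm above the table.
- drawer_right (a joint): The same for the right drawer (chest's -y side).
- knob_left (a point): Outermost point, in the middle, of the left drawer's brass knob (20 mm across, sticks out 16 mm from the front, centre 55 mm above the table). Moves with the drawer.
- knob_right (a point): The same for the right drawer's knob.
- cord_left_mid (a point): Centre of the small gold cord spool standing loose in the left drawer (28 mm across, 34 mm high, about 40 g), on the drawer's floor 17 mm above the table; its z axis is its upright axis.
- cord_right_mid (a point): The same for the small brown cord spool in the right drawer.
- beadbox: Fixed light-wood box with bead compartments, 120 (x) x 160 (y) x 50 mm high; origin at the centre of its underside on the table. The lid is hinged along its +x rim; the box is turned so that this rim lies on the side away from the middle of the table (about +y in the world).
- lid (a joint): Angle of the lid, rad: 0 = lying flat shut, 1.57 = upright, more = leaning outwards over the hinge; starts 1.3 to 1.7. The hinge is stiff: the lid stays at any angle and must be pushed all the way down; a few newtons near its free edge are enough.
- lid_hinge (a point): Middle of the lid's hinge line, at the box's +x rim, 50 mm above the table; the line runs along the box's y.
- lid_edge (a point): Middle of the lid's free edge, on its outer face (the face that is on top when shut). The lid is a medium-brown board 120 long from hinge to edge, 160 wide, 8 thick, with a 6 mm brass lip on the edge.
- spool_gold: Loose bystander: gold cord spool standing in front of the chest between the two drawers' paths, 36 mm across, 45 high; its origin is the centre of its underside on the table
- spool_brown: Loose bystander: brown cord spool standing beside the bead box on its -x side (just clear of where the edge of the lid comes down), 36 mm across, 45 high; its origin is the centre of its underside on the table
- disk: Loose bystander: white notched foam braiding disk lying flat, 110 mm across, 10 thick; its origin is the centre of its underside on the table
- jar: Loose bystander: amber jar with white cap, 56 mm across, 75 high; its origin is the centre of its underside on the table
- bowl: Loose bystander: white bowl of beads, 90 mm across, 30 high; its origin is the centre of its underside on the table
- hammer: Loose bystander: small hammer lying flat, 200 mm long; origin on the table under its middle

How it is judged:
At the end, for the whole second after the job is handed in: Both drawers within 5 mm of fully home, the lid within 0.06 rad (about 7 mm at its edge) of flat shut, and both cord spools in the drawers upright within 0.4 rad (value of joint each of drawer_left, drawer_right below 0.005 m and value of joint lid below 0.06 rad and angle between each of cord_left_mid, cord_right_mid's own z axis and vertical below 0.4 rad); the robot touches nothing.
It fails at once if a bystander (gold or brown spool, disk, jar, bowl, hammer) moved more than 30 mm (distance of any of spool_gold, spool_brown, disk, jar, bowl, hammer from where it was at the start of the episode above 0.03 m).
It fails at once if a cord spool in a drawer is lifted (centre above 50 mm) or toppled (over 0.7 rad) (height (world z) of any of cord_left_mid, cord_right_mid above 0.05 m or angle between any of cord_left_mid, cord_right_mid's own z axis and vertical above 0.7 rad).
It fails at once if a drawer is pulled out further (past 112 mm) (value of joint any of drawer_left, drawer_right above 0.112 m).
It also fails if it takes over 64 s, if anything falls off the work surface, if the arm or the gripper's body presses on something with over 40 N, if the wrist force passes 120 N, or if a joint passes its speed limit or range.

ROBOT

A 6-joint arm with a two-finger parallel gripper is mounted at the origin on the work surface. World frame = base frame: x ahead of the robot, y to its left, z up, the work surface at z = 0. Lengths are in m, angles in rad, forces in N, time in s.
With the tool pointing down it reaches from about 0.325 to 0.875 m from the base axis. Payload 4.4 kg.
Tool frame: the origin (TCP) lies midway between the tips of the shut fingers; the grasp point (between the pads) lies 19 mm behind it; z points along the fingers, y is the line along which they close (so a half turn about z gives the same grasp; the last joint's range is limited). The gripper opens to 85 mm and grips with 20 to 120 N. Pads are 22 mm wide; open, the fingers measure 114 mm over their backs; the gripper's body (76 mm by 85 mm) begins 54 mm behind the grasp point. The pads swing forward as they close: fully open they stand 13 mm farther back than shut.
Start: joints at [-1.413, 0.207, 1.542, -0, 1.393, -0.15], TCP at [0.174, -0.548, 0.231] pointing down, gripper open.
Joint ranges: [-2.73, 2.73], [-0.86, 2.22], [0.23, 2.46], [-1.11, 4.25], [0.08, 2.63], [-2.82, 2.82]. Speed limits (rad/s): [2.79, 2.79, 3.14, 3.14, 3.14, 3.14].

INTERFACE

Orientations are given as a unit quaternion [x, y, z, w].
In Python, from workcell import manip, capture, calibration gives the robot as it stands.
- The arm moves only by the tool jog_arm, never from a script. Its argument "steps" is a list of rows, each an object of numbers: "x", "y", "z": the shift along the tool's x, y, z in m; "spin": the turn about the tool's z in rad; "grip": the closure, from 0 (fully open) to 1 (shut). A call has 1 to 12 rows; each row shifts and turns the commanded pose from where the row before left it, along the tool's axes as they then stand; what a row does not reach is not made up. A row lasts 1/12 s, in which the tool goes at most 41.7 mm and 7.16 degrees, less where a joint would pass 70% of its speed; a pose out of reach is approached as far as the arm can. A call is refused whole if a number of a shift passes 0.0417 or a number of a turn 0.125, either way. A call with a gripper value outside its range is refused whole. The fingers move at their own pace and stop on an object; "newtons" is the grip in N (left out, the last holds). Time passes only in rows, so rows that do not move let the fingers close. It gives the time, the measured TCP pose, the force, the opening and the grip force at its end, in the units of the state.
- manip.state(): the state, without advancing time (a new reading comes with each control period).
- capture(name): name is "scene" or "top"; returns (picture, depth): 420x560x3 uint8, red, green, blue; 420x560 float32, m along the optical axis (not along the pixel's ray), 0 where there is no reading.
- calibration(name): a dict with "K" (3x3 intrinsics, pixels), "R" (3x3) and "t" (3): a world point X has camera coordinates R X + t. Camera axes: x right, y down, z forward; pixel columns grow to the right and rows downward; lengths in m; the calibration is good to about 2 mm. A picture is of the moment at which its call begins. calibration takes no time and is no camera call.
- manip.close_job(): hands the job in; it is judged then, once.
The state is a dict: "time_s": time; "joints": joint angles; "joint_vel": joint speeds; "tau": joint torques, N m; "tool_pos": TCP position; "tool_rot": TCP orientation; "force": force on the tool from outside, world axes, zero at the start; "torque": the same for the moment, N m; "finger_gap": finger opening in m; "gripper_force": force on a finger pad.
Only numpy, scipy, OpenCV 4.12 (cv2) and the standard library are available. Lean on these libraries where they do the work, as an engineer would, in place of code of your own. Each camera call takes 0.05 s, during which the arm holds its last target. There are 200 camera calls.

## Working session

There is one attempt and no reset: what is moved stays moved. The work goes in short steps, Python scripts to look and compute and a tool call to move; the robot and the scene stay as the last step left them, time stands still between calls to the robot, and variables do not carry over. Pictures are saved under pics/ and viewed, at most 10 in all, crops included, and the job is handed in when it is done.

Besides the shell and the picture viewer there is one more tool, called after ">>>" by a JSON object that holds its "name" and its "arguments", one argument or row to a line. jog_arm: Moves the arm, as the interface text tells. Its arguments: {"type":"object","properties":{"steps":{"type":"array"},"newtons":{"type":"number"}},"required":["steps"]}

```bash
mkdir -p pics; cat > h.py <<'E'
import numpy as np, cv2
from workcell import manip, capture, calibration
def shot(n,f=None):
    im,d=capture(n)
    if f: cv2.imwrite('pics/'+f,im[:,:,::-1])
    c=calibration(n);K,R,t=[np.array(c[k]) for k in('K','R','t')]
    v,u=np.mgrid[:420,:560]
    P=np.stack([(u-K[0,2])/K[0,0]*d,(v-K[1,2])/K[1,1]*d,d],-1)
    W=(P-t)@R
    W[d==0]=np.nan
    return im,W
E
python3 - <<'E'
from h import *
for n in('scene','top'):
    im,W=shot(n,n+'0.png'); np.savez('/tmp/'+n+'.npz',im=im,W=W)
    c=calibration(n);print(n,-np.array(c['R']).T@np.array(c['t']))
print(manip.state())
E
```

```text
scene [1.13521143 0.5566393  0.87348299]
top [ 0.48715328 -0.08902396  1.03137869]
{'time_s': 0.1, 'joints': array([-1.41348832e+00,  2.07374346e-01,  1.54285217e+00, -4.18814257e-06,
        1.39350565e+00, -1.50547190e-01]), 'joint_vel': array([ 2.02950874e-03, -6.82628474e-04, -2.42918860e-03, -7.08974695e-05,
        1.48884195e-03,  1.53459706e-03]), 'tau': array([-1.06554569e-04, -3.84092224e+01, -2.92547160e+01, -1.80785046e-04,
        4.88600432e-03, -1.25992673e-05]), 'tool_pos': array([ 0.17408431, -0.54727506,  0.23019994]), 'tool_rot': array([ 9.88175898e-01,  1.53320743e-01, -5.67703393e-06, -1.06974026e-03]), 'force': array([ 0.29412707,  0.53092711, -0.02388243]), 'torque': array([-0.02197946, -0.03715845, -0.03364   ]), 'gripper_force': 0.0, 'finger_gap': 0.08522750305705981}
```

View pics/top0.png

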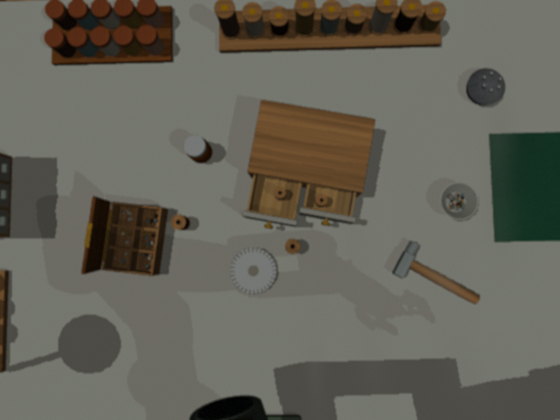

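View pics/scene0.png

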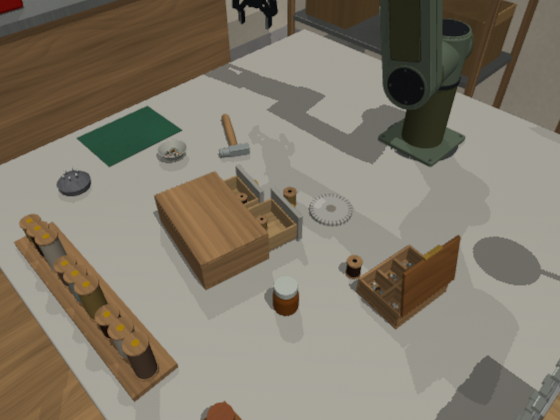

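The top view (up = world +x, left = +y) shows the chest top at (312,145), drawer fronts near (270,217) and (332,218), the gold spool at (293,246), the disk at (254,270), the bead box at (130,240) with its lid standing at (95,237), and the brown spool at (181,222). The scene view agrees.

```bash
python3 - <<'E'
from h import *
z=np.load('/tmp/top.npz');W=z['W']
def pts(r0,r1,c0,c1,z0,z1):
    p=W[r0:r1,c0:c1].reshape(-1,3);return p[(p[:,2]>z0)&(p[:,2]<z1)]
def rect(n,p):
    r=cv2.minAreaRect((p[:,:2]*1000).astype(np.float32));print(n,len(p),np.round(r[0],0),np.round(r[1],0),round(r[2],1),'zmed',np.median(p[:,2]).round(3), 'box',cv2.boxPoints(r).round(0).tolist())
rect('chest',pts(95,200,235,385,.08,.1))
rect('frontL',pts(195,230,235,301,.07,.1))
rect('frontR',pts(195,230,303,372,.07,.1))
for n,b in dict(spG=(235,258,280,305,.035,.06),spB=(210,235,170,193,.035,.06),disk=(240,300,225,280,.005,.02),jar=(130,168,180,215,.06,.1),bowl=(180,225,438,485,.02,.05),cordL=(180,208,268,292,.04,.065),cordR=(188,212,312,333,.04,.065),boxrim=(190,285,100,175,.045,.058),lidtop=(180,285,70,115,.13,.2),hammer=(235,310,385,485,.008,.05)).items():
    p=pts(*b)
    if len(p)>3: rect(n,p)
z=np.load('/tmp/scene.npz');W=z['W']
p=pts(230,320,395,465,.065,.19)
q=np.linalg.svd(p-p.mean(0),full_matrices=False)[2]; print('lid face',p.mean(0),q[2],p[:,2].max())
rect('lidscene',p)
E
```

```text
chest 8697 [ 711. -126.] [260. 169.] 78.8 zmed 0.089 box [[602.0, -237.0], [768.0, -270.0], [819.0, -15.0], [653.0, 18.0]]
frontL 323 [551. -35.] [ 37. 132.] 2.0 zmed 0.084 box [[530.0, 31.0], [534.0, -101.0], [572.0, -100.0], [567.0, 32.0]]
frontR 306 [ 554. -163.] [117.  12.] 78.6 zmed 0.084 box [[537.0, -219.0], [549.0, -221.0], [572.0, -107.0], [560.0, -104.0]]
spG 186 [487. -80.] [32. 34.] 89.1 zmed 0.045 box [[469.0, -96.0], [504.0, -97.0], [504.0, -65.0], [470.0, -64.0]]
spB 183 [547. 183.] [33. 33.] 89.7 zmed 0.044 box [[531.0, 167.0], [563.0, 166.0], [564.0, 200.0], [531.0, 200.0]]
disk 1672 [430.  16.] [115. 109.] 89.2 zmed 0.009 box [[375.0, -41.0], [484.0, -42.0], [485.0, 73.0], [377.0, 74.0]]
jar 388 [719. 139.] [49. 48.] 7.8 zmed 0.074 box [[691.0, 159.0], [698.0, 112.0], [746.0, 118.0], [740.0, 166.0]]
bowl 442 [ 587. -469.] [87. 88.] 42.5 zmed 0.027 box [[525.0, -466.0], [584.0, -531.0], [648.0, -472.0], [589.0, -407.0]]
cordL 110 [611. -53.] [27. 25.] 42.7 zmed 0.05 box [[592.0, -53.0], [609.0, -71.0], [629.0, -53.0], [612.0, -35.0]]
cordR 126 [ 585. -144.] [32. 37.] 86.7 zmed 0.051 box [[566.0, -159.0], [603.0, -161.0], [605.0, -129.0], [568.0, -127.0]]
boxrim 782 [508. 274.] [155. 160.] 82.6 zmed 0.049 box [[419.0, 207.0], [577.0, 186.0], [597.0, 340.0], [439.0, 361.0]]
lidtop 746 [515. 332.] [ 13. 159.] 82.5 zmed 0.165 box [[436.0, 336.0], [593.0, 315.0], [595.0, 328.0], [437.0, 348.0]]
hammer 1281 [ 408. -420.] [200.  87.] 59.2 zmed 0.023 box [[320.0, -484.0], [394.0, -528.0], [497.0, -356.0], [422.0, -311.0]]
lid face [0.52362596 0.34121487 0.12551905] [0.13263347 0.97307652 0.1884952 ] 0.17782127706655185
lidscene 2298 [516. 339.] [ 31. 164.] 83.4 zmed 0.127 box [[433.0, 333.0], [596.0, 315.0], [599.0, 345.0], [437.0, 364.0]]
```

>>> {"name": "jog_arm", "arguments": {
  "steps": [
    {"spin": 0.12,"grip": 1},
    {"spin": 0.12,"grip": 1},
    {"spin": 0.12,"grip": 1},
    {"spin": 0.12,"grip": 1},
    {"spin": 0.026,"grip": 1},
    {"x": 0.017,"y": -0.032,"grip": 1},
    {"x": 0.017,"y": -0.032,"grip": 1},
    {"x": 0.017,"y": -0.032,"grip": 1},
    {"x": 0.017,"y": -0.032,"grip": 1},
    {"x": 0.017,"y": -0.032,"grip": 1},
    {"x": 0.017,"y": -0.032,"grip": 1},
    {"x": 0.017,"y": -0.032,"grip": 1}
  ]
}}

```text
$.steps[0]: bad value
```

>>> {"name": "jog_arm", "arguments": {
  "steps": [
    {"x": 0.017,"y": -0.032},
    {"x": 0.017,"y": -0.032},
    {"x": 0.017,"y": -0.032},
    {"x": 0.017,"y": -0.032},
    {"x": 0.017,"y": -0.032},
    {"x": 0.017,"y": -0.032},
    {"x": 0.017,"y": -0.032},
    {"x": 0},
    {"x": 0}
  ]
}}

```text
$.steps[0]: bad value
```

>>> {"name": "jog_arm", "arguments": {
  "steps": [
    {"x": 0,"y": 0,"z": 0,"spin": 0.12,"grip": 1},
    {"x": 0,"y": 0,"z": 0,"spin": 0.12,"grip": 1},
    {"x": 0,"y": 0,"z": 0,"spin": 0.12,"grip": 1},
    {"x": 0,"y": 0,"z": 0,"spin": 0.12,"grip": 1},
    {"x": 0,"y": 0,"z": 0,"spin": 0.026,"grip": 1},
    {"x": 0.017,"y": -0.032,"z": 0,"spin": 0,"grip": 1},
    {"x": 0.017,"y": -0.032,"z": 0,"spin": 0,"grip": 1},
    {"x": 0.017,"y": -0.032,"z": 0,"spin": 0,"grip": 1},
    {"x": 0.017,"y": -0.032,"z": 0,"spin": 0,"grip": 1},
    {"x": 0.017,"y": -0.032,"z": 0,"spin": 0,"grip": 1},
    {"x": 0.017,"y": -0.032,"z": 0,"spin": 0,"grip": 1},
    {"x": 0.017,"y": -0.032,"z": 0,"spin": 0,"grip": 1}
  ]
}}

```text
time_s: 1.1
tool_pos: [0.3355, -0.35, 0.2308]
tool_rot: [0.995, -0.099, -0.0, -0.0]
force: [0.5, -0.2, 0.4]
finger_gap: 0.0001
gripper_force: 0.0
```

>>> {"name": "jog_arm", "arguments": {
  "steps": [
    {"x": 0.017,"y": -0.033,"z": 0,"spin": 0,"grip": 1},
    {"x": 0.017,"y": -0.033,"z": 0,"spin": 0,"grip": 1},
    {"x": 0.017,"y": -0.033,"z": 0,"spin": 0,"grip": 1},
    {"x": 0.017,"y": -0.033,"z": 0,"spin": 0,"grip": 1},
    {"x": 0.017,"y": -0.033,"z": 0,"spin": 0,"grip": 1},
    {"x": 0.017,"y": -0.033,"z": 0,"spin": 0,"grip": 1},
    {"x": 0.017,"y": -0.033,"z": 0,"spin": 0,"grip": 1},
    {"x": 0,"y": 0,"z": 0,"spin": 0,"grip": 1},
    {"x": 0,"y": 0,"z": 0.03,"spin": 0,"grip": 1},
    {"x": 0,"y": 0,"z": 0.03,"spin": 0,"grip": 1},
    {"x": 0,"y": 0,"z": 0,"spin": 0,"grip": 1}
  ]
}}

```text
time_s: 2.02
tool_pos: [0.4924, -0.1463, 0.1649]
tool_rot: [0.995, -0.099, -0.006, -0.002]
force: [-1.8, 0.3, -1.1]
finger_gap: 0.0
gripper_force: 0.0
```

>>> {"name": "jog_arm", "arguments": {
  "steps": [
    {"x": 0,"y": 0,"z": 0.029,"spin": 0,"grip": 1},
    {"x": 0,"y": 0,"z": 0.029,"spin": 0,"grip": 1},
    {"x": 0,"y": 0,"z": 0.029,"spin": 0,"grip": 1},
    {"x": 0,"y": 0,"z": 0.029,"spin": 0,"grip": 1},
    {"x": 0,"y": 0,"z": 0,"spin": 0,"grip": 1},
    {"x": 0.008,"y": 0,"z": 0,"spin": 0,"grip": 1},
    {"x": 0.008,"y": 0,"z": 0,"spin": 0,"grip": 1},
    {"x": 0.008,"y": 0,"z": 0,"spin": 0,"grip": 1},
    {"x": 0.008,"y": 0,"z": 0,"spin": 0,"grip": 1},
    {"x": 0.008,"y": 0,"z": 0,"spin": 0,"grip": 1},
    {"x": 0.008,"y": 0,"z": 0,"spin": 0,"grip": 1},
    {"x": 0,"y": 0,"z": 0,"spin": 0,"grip": 1}
  ]
}}

```text
time_s: 3.02
tool_pos: [0.5469, -0.1591, 0.0565]
tool_rot: [0.995, -0.099, 0.002, 0.001]
force: [1.3, -0.8, 0.2]
finger_gap: -0.0003
gripper_force: 0.0
```

```bash
python3 - <<'E'
from h import *
im,W=shot('scene'); cv2.imwrite('pics/s1.png',cv2.resize(im[130:300,150:400,::-1],None,fx=3,fy=3))
E
```

```text
(no output)
```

View pics/s1.png

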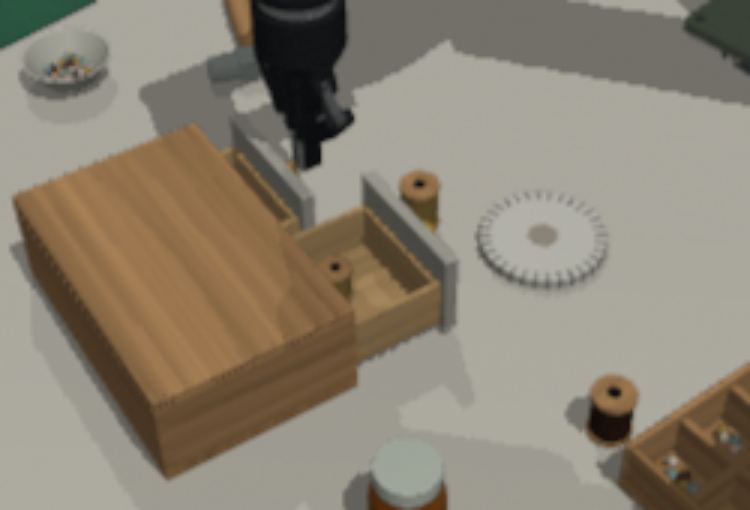

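The fingertips (315,150 in the crop) are on the right knob and the right drawer is already partly in, with its spool hidden; the left drawer is still out with its spool standing at (338,280).

>>> {"name": "jog_arm", "arguments": {
  "steps": [
    {"x": 0.005,"y": 0,"z": 0.003,"spin": 0,"grip": 1},
    {"x": 0.005,"y": 0,"z": 0.003,"spin": 0,"grip": 1},
    {"x": 0.005,"y": 0,"z": 0,"spin": 0,"grip": 1},
    {"x": 0.005,"y": 0,"z": 0,"spin": 0,"grip": 1},
    {"x": 0.004,"y": 0,"z": 0,"spin": 0,"grip": 1},
    {"x": 0.002,"y": 0,"z": 0,"spin": 0,"grip": 1},
    {"x": 0,"y": 0,"z": 0,"spin": 0,"grip": 1},
    {"x": 0,"y": 0,"z": 0,"spin": 0,"grip": 1}
  ]
}}

```text
time_s: 3.73
tool_pos: [0.5703, -0.1636, 0.0496]
tool_rot: [0.995, -0.099, 0.001, 0.0]
force: [-0.4, 0.7, -0.5]
finger_gap: -0.0
gripper_force: 0.0
```

>>> {"name": "jog_arm", "arguments": {
  "steps": [
    {"x": 0.003,"y": 0,"z": 0,"spin": 0,"grip": 1},
    {"x": 0.002,"y": 0,"z": 0,"spin": 0,"grip": 1},
    {"x": 0,"y": 0,"z": 0,"spin": 0,"grip": 1}
  ]
}}

```text
time_s: 3.98
tool_pos: [0.5751, -0.1645, 0.0495]
tool_rot: [0.995, -0.099, 0.0, 0.0]
force: [-0.3, 0.6, 0.2]
finger_gap: -0.0004
gripper_force: 0.0
```

>>> {"name": "jog_arm", "arguments": {
  "steps": [
    {"x": 0.002,"y": 0,"z": 0,"spin": 0,"grip": 1},
    {"x": 0.002,"y": 0,"z": 0,"spin": 0,"grip": 1},
    {"x": 0,"y": 0,"z": 0,"spin": 0,"grip": 1}
  ]
}}

```text
time_s: 4.23
tool_pos: [0.5777, -0.165, 0.0493]
tool_rot: [0.995, -0.099, -0.001, -0.0]
force: [-4.5, 0.6, 3.9]
finger_gap: -0.0001
gripper_force: 2.3
```

>>> {"name": "jog_arm", "arguments": {
  "steps": [
    {"x": 0.002,"y": 0,"z": 0,"spin": 0,"grip": 1},
    {"x": 0.002,"y": 0,"z": 0,"spin": 0,"grip": 1},
    {"x": 0,"y": 0,"z": 0,"spin": 0,"grip": 1}
  ]
}}

```text
time_s: 4.48
tool_pos: [0.5777, -0.1649, 0.0492]
tool_rot: [0.995, -0.099, -0.006, -0.001]
force: [-15.0, 1.9, 13.0]
finger_gap: 0.0003
gripper_force: 7.6
```

>>> {"name": "jog_arm", "arguments": {
  "steps": [
    {"x": -0.034,"y": 0,"z": 0,"spin": 0,"grip": 1},
    {"x": -0.034,"y": 0,"z": 0,"spin": 0,"grip": 1},
    {"x": -0.034,"y": 0,"z": -0.024,"spin": 0,"grip": 1},
    {"x": -0.034,"y": 0,"z": -0.024,"spin": 0,"grip": 1},
    {"x": 0,"y": 0,"z": -0.03,"spin": 0,"grip": 1},
    {"x": 0,"y": 0,"z": 0,"spin": 0,"grip": 1},
    {"x": 0,"y": -0.032,"z": 0,"spin": 0,"grip": 1},
    {"x": 0,"y": -0.032,"z": 0,"spin": 0,"grip": 1},
    {"x": 0,"y": -0.032,"z": 0,"spin": 0,"grip": 1},
    {"x": 0,"y": -0.031,"z": 0,"spin": 0,"grip": 1},
    {"x": 0,"y": 0,"z": 0,"spin": 0,"grip": 1},
    {"x": 0,"y": 0,"z": 0,"spin": 0,"grip": 1}
  ]
}}

```text
time_s: 5.48
tool_pos: [0.4751, -0.0134, 0.1275]
tool_rot: [0.995, -0.097, 0.001, 0.0]
force: [-0.2, -0.2, -0.7]
finger_gap: -0.0002
gripper_force: 0.0
```

```bash
python3 - <<'E'
from h import *
im,W=shot('scene'); cv2.imwrite('pics/s2.png',cv2.resize(im[130:300,150:400,::-1],None,fx=3,fy=3))
E
```

```text
(no output)
```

View pics/s2.png

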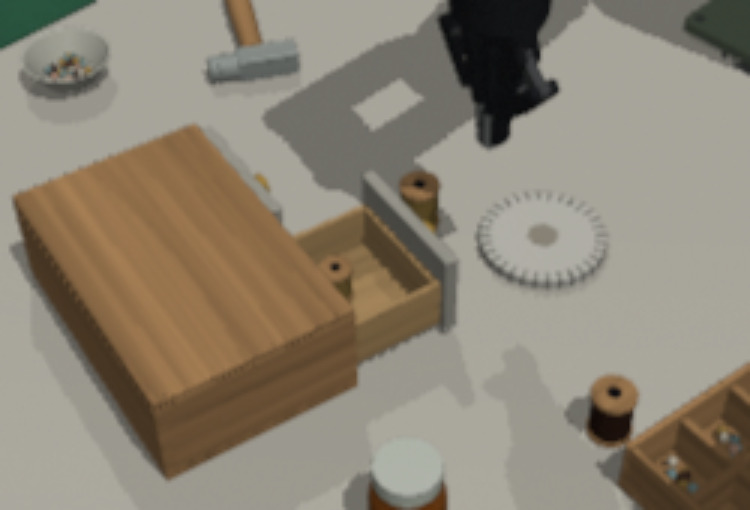

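The right drawer is home (front flush at (240,170)), and the shut fingers at (492,130) stand clear in front of the left drawer, with the gold spool untouched.

>>> {"name": "jog_arm", "arguments": {
  "steps": [
    {"x": 0,"y": 0.003,"z": 0.026,"spin": 0,"grip": 1},
    {"x": 0,"y": 0,"z": 0.026,"spin": 0,"grip": 1},
    {"x": 0,"y": 0,"z": 0.026,"spin": 0,"grip": 1},
    {"x": 0,"y": 0,"z": 0,"spin": 0,"grip": 1},
    {"x": 0.008,"y": 0,"z": 0,"spin": 0,"grip": 1},
    {"x": 0.008,"y": 0,"z": 0,"spin": 0,"grip": 1},
    {"x": 0.006,"y": 0,"z": 0,"spin": 0,"grip": 1},
    {"x": 0.006,"y": 0,"z": 0,"spin": 0,"grip": 1},
    {"x": 0.006,"y": 0,"z": 0,"spin": 0,"grip": 1},
    {"x": 0.006,"y": 0,"z": 0,"spin": 0,"grip": 1},
    {"x": 0.006,"y": 0,"z": 0,"spin": 0,"grip": 1},
    {"x": 0.006,"y": 0,"z": 0,"spin": 0,"grip": 1}
  ]
}}

```text
time_s: 6.53
tool_pos: [0.5248, -0.0277, 0.0494]
tool_rot: [0.995, -0.099, -0.0, -0.0]
force: [-1.8, -0.1, 1.8]
finger_gap: 0.0
gripper_force: 0.6
```

>>> {"name": "jog_arm", "arguments": {
  "steps": [
    {"x": 0.006,"y": 0,"z": 0,"spin": 0,"grip": 1},
    {"x": 0.006,"y": 0,"z": 0,"spin": 0,"grip": 1},
    {"x": 0.006,"y": 0,"z": 0,"spin": 0,"grip": 1},
    {"x": 0.006,"y": 0,"z": 0,"spin": 0,"grip": 1},
    {"x": 0.006,"y": 0,"z": 0,"spin": 0,"grip": 1},
    {"x": 0.006,"y": 0,"z": 0,"spin": 0,"grip": 1},
    {"x": 0.006,"y": 0,"z": 0,"spin": 0,"grip": 1},
    {"x": 0.006,"y": 0,"z": 0,"spin": 0,"grip": 1},
    {"x": 0.006,"y": 0,"z": 0,"spin": 0,"grip": 1},
    {"x": 0,"y": 0,"z": 0,"spin": 0,"grip": 1}
  ]
}}

```text
time_s: 7.37
tool_pos: [0.5792, -0.0389, 0.0496]
tool_rot: [0.995, -0.099, 0.001, 0.0]
force: [0.6, -0.8, 0.6]
finger_gap: -0.0001
gripper_force: 0.0
```

>>> {"name": "jog_arm", "arguments": {
  "steps": [
    {"x": 0.005,"y": 0,"z": 0,"spin": 0,"grip": 1},
    {"x": 0.005,"y": 0,"z": 0,"spin": 0,"grip": 1},
    {"x": 0.004,"y": 0,"z": 0,"spin": 0,"grip": 1},
    {"x": 0.003,"y": 0,"z": 0,"spin": 0,"grip": 1},
    {"x": 0.002,"y": 0,"z": 0,"spin": 0,"grip": 1},
    {"x": 0.002,"y": 0,"z": 0,"spin": 0,"grip": 1},
    {"x": 0.002,"y": 0,"z": 0,"spin": 0,"grip": 1},
    {"x": 0,"y": 0,"z": 0,"spin": 0,"grip": 1}
  ]
}}

```text
time_s: 8.03
tool_pos: [0.6005, -0.0431, 0.0493]
tool_rot: [0.995, -0.099, 0.0, 0.0]
force: [-0.7, 1.4, 0.7]
finger_gap: 0.0002
gripper_force: 0.1
```

>>> {"name": "jog_arm", "arguments": {
  "steps": [
    {"x": 0.002,"y": 0,"z": 0,"spin": 0,"grip": 1},
    {"x": 0.002,"y": 0,"z": 0,"spin": 0,"grip": 1},
    {"x": 0,"y": 0,"z": 0,"spin": 0,"grip": 1}
  ]
}}

```text
time_s: 8.28
tool_pos: [0.6022, -0.0434, 0.0492]
tool_rot: [0.995, -0.099, -0.002, -0.0]
force: [-5.9, 0.4, 4.8]
finger_gap: 0.0004
gripper_force: 3.0
```

>>> {"name": "jog_arm", "arguments": {
  "steps": [
    {"x": 0.002,"y": 0,"z": 0,"spin": 0,"grip": 1},
    {"x": 0,"y": 0,"z": 0,"spin": 0,"grip": 1},
    {"x": -0.023,"y": 0,"z": 0,"spin": 0,"grip": 1},
    {"x": -0.023,"y": 0,"z": 0,"spin": 0,"grip": 1},
    {"x": 0,"y": 0,"z": -0.04,"spin": -0.066,"grip": 1},
    {"x": 0,"y": 0,"z": -0.04,"spin": 0,"grip": 1},
    {"x": 0,"y": 0,"z": -0.04,"spin": 0,"grip": 1},
    {"x": 0,"y": 0,"z": -0.04,"spin": 0,"grip": 1},
    {"x": 0,"y": 0,"z": -0.04,"spin": 0,"grip": 1},
    {"x": 0,"y": 0,"z": 0,"spin": 0,"grip": 1},
    {"x": 0,"y": 0,"z": 0,"spin": 0,"grip": 1}
  ]
}}

```text
time_s: 9.2
tool_pos: [0.5636, -0.0356, 0.254]
tool_rot: [0.998, -0.066, 0.005, 0.001]
force: [0.2, -0.0, -0.9]
finger_gap: 0.0001
gripper_force: 0.0
```

>>> {"name": "jog_arm", "arguments": {
  "steps": [
    {"x": -0.008,"y": -0.034,"z": 0,"spin": 0,"grip": 1},
    {"x": -0.008,"y": -0.034,"z": 0,"spin": 0,"grip": 1},
    {"x": -0.008,"y": -0.034,"z": 0,"spin": 0,"grip": 1},
    {"x": -0.008,"y": -0.034,"z": 0,"spin": 0,"grip": 1},
    {"x": -0.008,"y": -0.034,"z": 0,"spin": 0,"grip": 1},
    {"x": -0.008,"y": -0.034,"z": 0,"spin": 0,"grip": 1},
    {"x": -0.008,"y": -0.034,"z": 0,"spin": 0,"grip": 1},
    {"x": -0.008,"y": -0.034,"z": 0,"spin": 0,"grip": 1},
    {"x": -0.008,"y": -0.034,"z": 0,"spin": 0,"grip": 1},
    {"x": -0.008,"y": -0.034,"z": 0,"spin": 0,"grip": 1},
    {"x": -0.008,"y": -0.034,"z": 0,"spin": 0,"grip": 1},
    {"x": -0.008,"y": -0.036,"z": 0,"spin": 0,"grip": 1}
  ]
}}

```text
time_s: 10.2
tool_pos: [0.5184, 0.3851, 0.2469]
tool_rot: [0.998, -0.066, -0.001, 0.001]
force: [1.2, -0.4, 0.5]
finger_gap: -0.0002
gripper_force: 0.0
```

>>> {"name": "jog_arm", "arguments": {
  "steps": [
    {"x": 0,"y": 0,"z": 0,"spin": 0,"grip": 1},
    {"x": 0,"y": 0,"z": 0,"spin": 0,"grip": 1}
  ]
}}

```text
time_s: 10.37
tool_pos: [0.5182, 0.3855, 0.2467]
tool_rot: [0.998, -0.064, -0.001, 0.001]
force: [0.5, -1.3, -0.6]
finger_gap: 0.0002
gripper_force: 0.0
```

```bash
python3 - <<'E'
from h import *
im,W=shot('scene'); cv2.imwrite('pics/s3.png',cv2.resize(im[130:350,150:510,::-1],None,fx=2.2,fy=2.2))
E
```

```text
(no output)
```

View pics/s3.png

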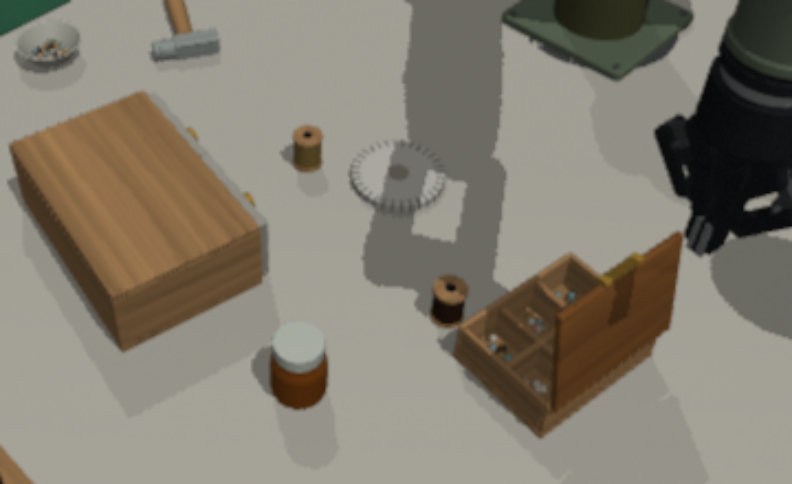

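Both drawers are flush shut; the fingers at (705,235) are behind the lid's outer face, brown spool at (450,300) unmoved.

>>> {"name": "jog_arm", "arguments": {
  "steps": [
    {"x": 0,"y": 0,"z": 0.032,"spin": 0,"grip": 1},
    {"x": 0,"y": 0,"z": 0.032,"spin": 0,"grip": 1},
    {"x": 0,"y": 0,"z": 0.031,"spin": 0,"grip": 1},
    {"x": 0,"y": 0,"z": 0,"spin": 0,"grip": 1},
    {"x": 0,"y": 0.0095,"z": 0,"spin": 0,"grip": 1},
    {"x": 0,"y": 0.0095,"z": 0,"spin": 0,"grip": 1},
    {"x": 0,"y": 0.0095,"z": 0,"spin": 0,"grip": 1},
    {"x": 0,"y": 0.0095,"z": 0,"spin": 0,"grip": 1},
    {"x": 0,"y": 0.009,"z": 0.002,"spin": 0,"grip": 1},
    {"x": 0,"y": 0.009,"z": 0.002,"spin": 0,"grip": 1},
    {"x": 0,"y": 0,"z": 0,"spin": 0,"grip": 1}
  ]
}}

```text
time_s: 11.33
tool_pos: [0.5123, 0.3266, 0.1508]
tool_rot: [0.998, -0.067, 0.0, 0.0]
force: [-0.2, -0.5, -0.2]
finger_gap: 0.0003
gripper_force: 0.0
```

>>> {"name": "jog_arm", "arguments": {
  "steps": [
    {"x": 0,"y": 0.01,"z": 0.004,"spin": 0,"grip": 1},
    {"x": 0,"y": 0.01,"z": 0.004,"spin": 0,"grip": 1},
    {"x": 0,"y": 0.009,"z": 0.006,"spin": 0,"grip": 1},
    {"x": 0,"y": 0.009,"z": 0.006,"spin": 0,"grip": 1},
    {"x": 0,"y": 0.0075,"z": 0.0075,"spin": 0,"grip": 1},
    {"x": 0,"y": 0.0075,"z": 0.0075,"spin": 0,"grip": 1},
    {"x": 0,"y": 0,"z": 0,"spin": 0,"grip": 1}
  ]
}}

```text
time_s: 11.92
tool_pos: [0.5032, 0.2737, 0.1125]
tool_rot: [0.998, -0.067, -0.003, 0.001]
force: [-0.1, -0.1, 0.1]
finger_gap: -0.0003
gripper_force: 0.0
```

```bash
python3 - <<'E'
from h import *
im,W=shot('scene'); cv2.imwrite('pics/s4.png',cv2.resize(im[130:350,260:560,::-1],None,fx=2.5,fy=2.5))
E
```

```text
(no output)
```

View pics/s4.png

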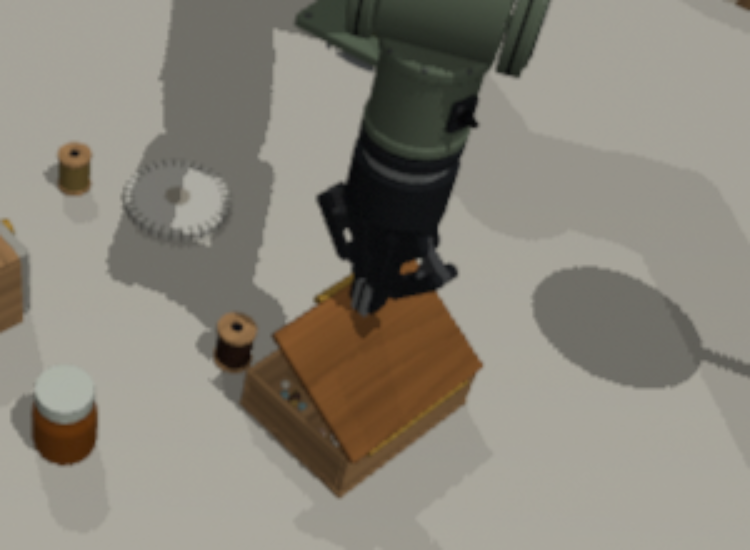

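The lid is half down, with the fingertips (365,300) on its outer face near the free edge. I'll carry on down the arc.

>>> {"name": "jog_arm", "arguments": {
  "steps": [
    {"x": 0,"y": 0.0055,"z": 0.008,"spin": 0,"grip": 1},
    {"x": 0,"y": 0.0055,"z": 0.008,"spin": 0,"grip": 1},
    {"x": 0,"y": 0.004,"z": 0.009,"spin": 0,"grip": 1},
    {"x": 0,"y": 0.003,"z": 0.009,"spin": 0,"grip": 1},
    {"x": 0,"y": 0.001,"z": 0.007,"spin": 0,"grip": 1},
    {"x": 0,"y": 0,"z": 0.005,"spin": 0,"grip": 1},
    {"x": 0,"y": 0,"z": 0.003,"spin": 0,"grip": 1},
    {"x": 0,"y": 0,"z": 0,"spin": 0,"grip": 1},
    {"x": 0,"y": 0,"z": 0,"spin": 0,"grip": 1}
  ]
}}

```text
time_s: 12.72
tool_pos: [0.5026, 0.2573, 0.066]
tool_rot: [0.998, -0.066, -0.0, -0.0]
force: [-0.0, -1.4, 0.3]
finger_gap: -0.0
gripper_force: 0.0
```

>>> {"name": "jog_arm", "arguments": {
  "steps": [
    {"x": 0,"y": 0,"z": 0.002,"spin": 0,"grip": 1},
    {"x": 0,"y": 0,"z": 0.002,"spin": 0,"grip": 1},
    {"x": 0,"y": 0,"z": 0,"spin": 0,"grip": 1}
  ]
}}

```text
time_s: 12.97
tool_pos: [0.5029, 0.2573, 0.0623]
tool_rot: [0.998, -0.066, 0.0, -0.0]
force: [-0.3, -0.4, 0.6]
finger_gap: -0.0005
gripper_force: 0.0
```

>>> {"name": "jog_arm", "arguments": {
  "steps": [
    {"x": 0,"y": 0,"z": 0.002,"spin": 0,"grip": 1},
    {"x": 0,"y": 0,"z": 0.002,"spin": 0,"grip": 1},
    {"x": 0,"y": 0,"z": 0,"spin": 0,"grip": 1}
  ]
}}

```text
time_s: 13.22
tool_pos: [0.5031, 0.2572, 0.0586]
tool_rot: [0.998, -0.066, 0.0, -0.0]
force: [0.1, -0.0, 1.8]
finger_gap: -0.0
gripper_force: 1.3
```

>>> {"name": "jog_arm", "arguments": {
  "steps": [
    {"x": 0,"y": 0,"z": 0.001,"spin": 0,"grip": 1},
    {"x": 0,"y": 0,"z": 0.001,"spin": 0,"grip": 1},
    {"x": 0,"y": 0,"z": 0,"spin": 0,"grip": 1}
  ]
}}

```text
time_s: 13.47
tool_pos: [0.5032, 0.2573, 0.0584]
tool_rot: [0.998, -0.066, 0.0, 0.0]
force: [-5.1, -2.0, 13.3]
finger_gap: 0.0
gripper_force: 6.5
```

Stopped firmly at z = 0.058, so the lid is flat. Retreating up and away.

>>> {"name": "jog_arm", "arguments": {
  "steps": [
    {"x": 0,"y": 0,"z": 0.001,"spin": 0,"grip": 1},
    {"x": 0,"y": 0,"z": 0,"spin": 0,"grip": 1},
    {"x": 0,"y": 0,"z": -0.02,"spin": 0,"grip": 1},
    {"x": 0,"y": 0,"z": -0.04,"spin": 0,"grip": 1},
    {"x": 0,"y": 0,"z": -0.04,"spin": 0,"grip": 1},
    {"x": 0,"y": 0,"z": -0.04,"spin": 0,"grip": 1},
    {"x": 0,"y": 0,"z": -0.04,"spin": 0,"grip": 1},
    {"x": -0.03,"y": -0.02,"z": 0,"spin": 0,"grip": 1},
    {"x": -0.03,"y": -0.02,"z": 0,"spin": 0,"grip": 1},
    {"x": -0.03,"y": -0.02,"z": 0,"spin": 0,"grip": 1},
    {"x": 0,"y": 0,"z": 0,"spin": 0,"grip": 1},
    {"x": 0,"y": 0,"z": 0,"spin": 0,"grip": 1}
  ]
}}

```text
time_s: 14.47
tool_pos: [0.42, 0.3295, 0.2351]
tool_rot: [0.998, -0.064, -0.0, 0.0]
force: [0.3, -0.6, 0.7]
finger_gap: -0.0
gripper_force: 0.0
```

```bash
python3 - <<'E'
from h import *
im,W=shot('scene'); cv2.imwrite('pics/s5.png',im[:,:,::-1])
def fit(n,p):
    p=p[~np.isnan(p[:,0])]; q=np.linalg.svd(p-np.median(p,0),full_matrices=False)[2][2]; print(n,np.median(p,0),q)
np.save('/tmp/W.npy',W)
t=W.reshape(-1,3); m=(abs(t[:,0]-.51)<.09)&(abs(t[:,1]-.285)<.08)&(t[:,2]>.05)&(t[:,2]<.08)
fit('lid',t[m])
im,W=shot('top')
p=W[95:235,235:385].reshape(-1,3);p=p[(p[:,2]>.078)&(p[:,2]<.1)]
r=cv2.minAreaRect((p[:,:2]*1000).astype(np.float32));print(r)
print(manip.state()['tool_pos'])
E
```

```text
lid [0.51615622 0.29311265 0.05835709] [0.00433005 0.00885492 0.99995142]
((704.8351440429688, -125.13699340820312), (260.3056945800781, 181.1126251220703), 78.59642791748047)
[0.42165517 0.32826238 0.23508304]
```

View pics/s5.png

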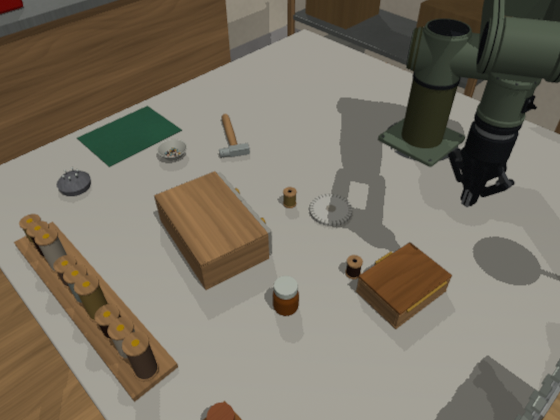

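The lid lies flat (405,283): its tilt is about 0.01 rad and its top is at 58 mm. The chest measures 181 mm deep, so both drawers are home. The bystanders are in place and the arm is clear.

```bash
python3 -c "
from workcell import manip
print(manip.close_job())"
```

```text
the job is handed in; nothing more can be done
None
```

Job handed in: both drawers measured home and the lid flat shut, no bystander looked moved, the arm finished clear at about 14.5 s; the cord spools inside the shut drawers could not be seen at the end, and no verdict was returned.

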